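Seat the vanity mirror, then lock the stand's leg at its mark

TASK

Take the pink-framed mirror out of the wooden rack and slide it edge-down into the slot of the black stand until it sits on the slot's floor, then let go of it. Pull the stand's spring-loaded leg out by its blue handle bar until the leg's orange pointer is level with the orange marker and, holding it there, push the red cam lever all the way closed with the same hand by sliding along the bar. Finish still holding the leg at the marker, with the lever closed; do not push the lever before the leg is at the marker, do not tip the mirror over, and leave the jar, the compact and the tweezer where they are.

Things in the scene. Friction and masses are not known exactly. Their poses are not given: they have to be found in the camera images.
- mirror_center (a point): Centre of the loose square mirror, a pink-framed plate 100 mm wide (its x), 8 mm thick (its y), 100 mm high (its z), 0.13 to 0.23 kg. It starts standing on edge in a wooden rack whose slot walls, flared lips included, reach 28 mm up the mirror from its lower edge. Its upper half is free to be pinched from above across the thickness.
- slot (a point): Centre of the FLOOR of the stand's slot, 12 mm above the ledge; axes of the fixed black stand (x along the slot, y across, z up). Slot 110 mm long, 12 mm wide; grey walls 36 mm high above its floor, then flared lips to 46 mm that widen the mouth to about 18 mm. The seated mirror's centre is 50 mm above this point. The leg slides out along -y of these axes.
- leg: The stand's sliding steel leg with its blue handle bar; slides only along the stand's y, does not turn. Origin: under the post that carries the bar, 12 mm above the ledge. A spring keeps it fully in (3 N, about 5 N when drawn out 70 mm) and pulls it back whenever let go; travel 90 mm outwards (stand -y).
- handle (a point): Place to grasp the blue bar first, on its axis, 83 mm above the ledge. The bar runs along the stand's x, 10 mm thick (y), 10 mm high, from 27 mm on the -x side of this point to 111 mm on the +x side. Its post stands 103 mm to +x, as thick as the bar. Fingers straddling it from above can slide 80 mm to +x; below are 42 mm of free height, save the red lever.
- pointer (a point): The orange pointer line on the leg's post, at the height of the bar. The leg is at the marker when this point and mark have the same y in the stand's axes.
- mark (a point): Top of the orange marker clip on the stand's +x edge, 58 mm above the ledge; set 40 to 70 mm (differs each time) out in stand -y from the pointer's rest position. It stays put.
- lever (a joint): The red cam lever's slide along the stand's x: 0 is open, 0.030 m is fully closed (an end stop). It starts at 0 to 5 mm, needs about 2 N (friction), and stays where it is left.
- lever_tab (a point): Upper part of the red lever's pushing face, which looks to stand -x; 66 mm above the ledge. The tab is an upright wall 10 mm thick, 60 mm long in y, its top 74 mm above the ledge, 4 mm under the bar, which passes over it. Fingertips straddling the bar and reaching 10 mm or more below it meet the tab as they slide to +x. At joint 0 the face is 38 mm to +x of the first handle point.
- mirror: The same mirror; origin at the centre of its lower edge.
- jar: Bystander: clear acrylic jar of hairpins, 64 mm across, 65 mm high; origin at the centre of its underside.
- compact: Bystander: shut round compact, 70 mm across, 15 mm thick; origin at the centre of its underside.
- tweezer: Bystander: steel tweezer lying flat, 95 mm long, 6 mm thick; origin at the centre of its underside.

How it is judged:
By the outcome, as a careful person would: the job done as asked, in the order asked, and still so for the second after the job is handed in, while the arm keeps its last pose, push and grip.
It also fails if it takes over 67 s, if anything falls off the work surface, if the arm or the gripper's body presses on something with over 40 N, if the wrist force passes 120 N, or if a joint passes its speed limit or range.

ROBOT

A 7-joint arm with a two-finger parallel gripper is mounted at the origin on the work surface. World frame = base frame: x ahead of the robot, y to its left, z up, the work surface at z = 0. Lengths are in m, angles in rad, forces in N, time in s.
With the tool pointing down it reaches from about 0.35 to 0.9 m from the base axis. Payload 8.1 kg.
Tool frame: the origin (TCP) lies midway between the tips of the shut fingers; the grasp point (between the pads) lies 19 mm behind it; z points along the fingers, y is the direction in which the jaws open and shut (so a half turn about z gives the same grasp; the last joint's range is limited). The gripper opens to 85 mm and grips with 20 to 120 N. Pads are 22 mm wide; open, the fingers measure 114 mm over their backs; the gripper's body (76 mm by 85 mm) begins 54 mm behind the grasp point. The pads swing forward as they close: fully open they stand 13 mm farther back than shut.
Start: joints at [-0.103, 0.434, 0.025, 1.573, -0.012, 1.134, -0.075], TCP at [0.625, -0, 0.231] pointing down, gripper open.
Joint ranges: [-2.62, 2.62], [-0.44, 2.09], [-1.27, 1.32], [0.08, 2.57], [-1.32, 4.46], [0.12, 2], [-2.74, 2.74]. Speed limits (rad/s): [2.22, 2.22, 3.01, 3.01, 3.14, 3.14, 3.14].

INTERFACE

Orientations are given as a unit quaternion [w, x, y, z].
In Python, from bench import bot, cams gives the robot as it stands.
- The arm moves only by the shell command python3 -m pendant 'ROWS' [FORCE]. ROWS is JSON, a list of rows, each a list of 5 numbers: the finger opening in cm, from 0 to 8.54, then the shift along the tool's x, y, z in cm, then the turn about the tool's z in degrees. A call has 1 to 10 rows; each row shifts and turns the pose as measured when the row begins, along the tool's axes as they then stand; what a row does not reach is not made up. A row lasts 1/8 s, in which the tool goes at most 62.5 mm and 10.7 degrees, less where a joint would pass 70% of its speed; a pose out of reach is approached as far as the arm can. A call is refused whole if a number of a shift passes 6.25 or a number of a turn 10.7, either way. A call with a gripper value outside its range is refused whole. The fingers move at their own pace and stop on an object; FORCE is the grip in N (left out, the last holds). Time passes only in rows, so rows that do not move let the fingers close. It gives the time, the measured TCP pose, the force and the opening at its end, in the units of the state.
- bot.get_obs(): the state, without advancing time (a new reading comes with each control period).
- cams.snapshot(name): name is "scene" or "side" or "wrist"; returns the picture (420x560x3 uint8, blue, green, red); there is no depth.
- cams.camera_params(name): a dict with "fovy" (degrees; the focal length in pixels is half the picture's height over the tangent of half this angle, whatever the lens; pixels are square), "cx", "cy" (the principal point, pixels), "D" ([k1, k2, p1, p2, k3] as OpenCV has them; the pictures are not rectified), "extrinsics" (4x4, takes a point from world to camera coordinates). Camera axes: x right, y down, z forward; pixel columns grow to the right and rows downward; lengths in m; the calibration is good to about 2 mm. A picture is of the moment at which its call begins: read the wrist's pose just before it. camera_params takes no time and is no camera call; for the wrist camera it gives the pose at the moment of the call.
- bot.sign_off(): hands the job in, once; it reports no verdict.
Trained networks look in the newest picture that a camera, given by its name, has taken for a name from the list of things; names that differ only in an ending like _2 or _b are one class to them, and where a whole thing is asked for, a point or a joint stands for the part that bears it (a point fixed in the world has none). Each returns a list of dicts, best first, with "confidence" (0 to 1); they miss things now and then, are a little off and sometimes report something else, mostly with a low value. They report only what shows in the picture. A call takes as long as a camera call.
- cams.recognise(camera, name): "position" ([x, y, z] in m, in world coordinates, good to about 4 mm: the middle of the surface that is visible of it).
- cams.cut_out(camera, name): "mask" (420x560 bool, what is visible of it).
The state is a dict: "clock": time; "qpos": joint angles; "qd": joint speeds; "joint_efforts": joint torques, N m; "ee_pos": TCP position; "tcp_rot": TCP orientation; "wrist_force": force on the tool from outside, world axes, zero at the start; "wrist_torque": the same for the moment, N m; "width": finger opening in m.
Only numpy, scipy, OpenCV 4.12 (cv2) and the standard library are available. Lean on these libraries where they do the work, as an engineer would, in place of code of your own. Each camera call takes 0.05 s, during which the arm holds its last target. There are 200 camera calls.

## Working session

There is one attempt and no reset: what is moved stays moved. The work goes in short steps, Python scripts to look and compute and a shell command to move; the robot and the scene stay as the last step left them, time stands still between calls to the robot, and variables do not carry over. Pictures are saved under pics/ and viewed, about 8 in all and at most 12, crops included, and the job is handed in when it is done.

```bash
mkdir -p pics; ls; python3 - <<'E'
from bench import bot,cams
import cv2,numpy as np
np.set_printoptions(precision=4,suppress=True)
o=bot.get_obs();print(o['clock'],o['ee_pos'],o['tcp_rot'],o['width'])
ims=[]
for c in ['scene','side','wrist']:
    im=cams.snapshot(c);cv2.imwrite(f'pics/a_{c}.png',im)
    p=cams.camera_params(c);print(c,p['fovy'],p['cx'],p['cy'],p['D']);print(np.array(p['extrinsics']))
    for n in ['mirror_center','slot','handle','pointer','mark','lever_tab','mirror','leg','jar','compact','tweezer']:
        r=cams.recognise(c,n)
        print(n,[(np.round(d['position'],4).tolist(),round(d['confidence'],2)) for d in r[:2]])
print(bot.get_obs()['clock'])
E
```

```text
pics
0.0 [ 0.6245 -0.0001  0.2305] [-0.0005  0.7071  0.7071 -0.0006] 0.08546395511223684
scene 53.03982030121983 282.5538526317995 216.1185674160831 [-0.075  0.     0.     0.     0.   ]
[[ 0.4178  0.9084  0.0126 -0.2806]
 [ 0.7497 -0.3369 -0.5696 -0.4023]
 [-0.5132  0.2474 -0.8218  1.1765]
 [ 0.      0.      0.      1.    ]]
mirror_center [([0.4822, 0.2212, 0.0783], 0.78)]
slot [([0.5825, -0.0794, 0.0251], 0.56)]
handle [([0.6069, -0.0988, 0.0309], 0.71)]
pointer [([0.6086, -0.0978, 0.0307], 0.67)]
mark [([0.6281, -0.1522, 0.0331], 0.57)]
lever_tab []
mirror [([0.488, 0.2169, 0.0751], 0.71)]
leg [([0.6071, -0.1012, 0.0309], 0.95)]
jar [([0.7312, -0.0029, 0.0365], 0.65), ([0.4798, 0.2182, 0.0778], 0.37)]
compact [([0.7213, 0.1645, 0.0146], 0.92)]
tweezer [([0.7242, -0.204, 0.0041], 0.62)]
side 52.16416540349984 275.6281588071186 208.4554931181257 [0.0365 0.     0.     0.     0.    ]
[[ 0.9479 -0.3183  0.0102 -0.5861]
 [-0.2343 -0.7188 -0.6545  0.1887]
 [ 0.2157  0.6181 -0.756   0.8738]
 [ 0.      0.      0.      1.    ]]
mirror_center [([0.4757, 0.2138, 0.0823], 0.65)]
slot [([0.5616,
[... 391 characters left out ...]
3)]
tweezer []
wrist 66.3014376119377 275.328734826818 211.82946162731406 [-0.0646  0.      0.      0.      0.    ]
[[ 1.      0.0002 -0.0009 -0.6248]
 [ 0.0005 -0.9549  0.2969 -0.0402]
 [-0.0008 -0.2969 -0.9549  0.3792]
 [ 0.      0.      0.      1.    ]]
mirror_center []
slot [([0.5624, -0.0453, 0.0113], 0.84)]
handle [([0.6024, -0.092, 0.0287], 0.95), ([0.7176, 0.163, 0.0157], 0.26)]
pointer [([0.5994, -0.0874, 0.0283], 0.61)]
mark [([0.6365, -0.1472, 0.0365], 0.54)]
lever_tab [([0.5547, -0.1337, 0.0467], 0.82)]
mirror []
leg [([0.6062, -0.094, 0.0294], 0.57)]
jar [([0.7429, -0.0076, 0.0323], 0.78)]
compact [([0.7126, 0.1595, 0.0155], 0.93)]
tweezer [([0.7193, -0.1915, 0.0044], 0.63)]
1.8
```

View pics/a_scene.png

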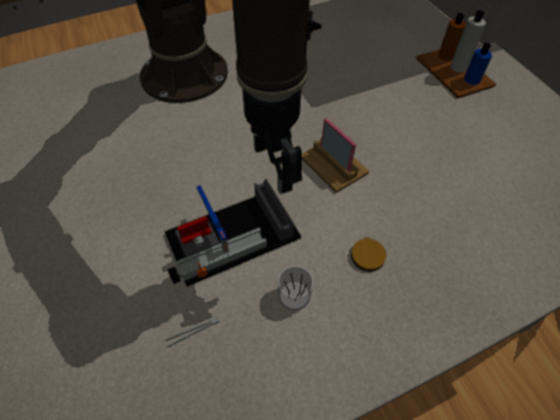

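View pics/a_side.png

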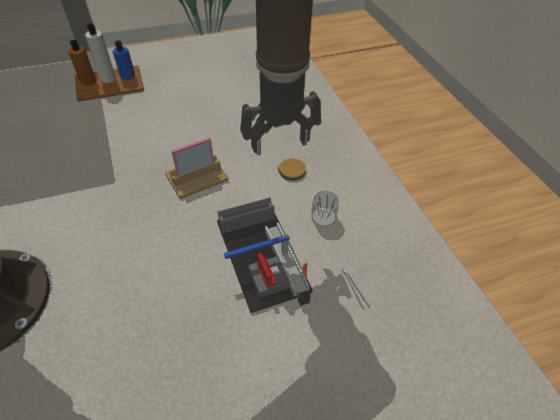

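The scene view shows the mirror in its rack near (338,150) and the stand around (235,235), with the blue bar from (200,188) to (224,238). The side view shows the bar from (226,254) to (288,239), the mirror at (194,158) and the marker at (306,270). I'll zoom in next.

```bash
python3 - <<'E'
import cv2,numpy as np
s=cv2.imread('pics/a_scene.png');d=cv2.imread('pics/a_side.png');w=cv2.imread('pics/a_wrist.png')
def crop(im,x,y,w,h,k):
    return cv2.resize(cv2.convertScaleAbs(im[y:y+h,x:x+w],alpha=1.5,beta=20),None,fx=k,fy=k,interpolation=cv2.INTER_CUBIC)
a=crop(s,155,110,220,180,1.8);b=crop(d,160,130,160,180,2.5)
cv2.imwrite('pics/b1.png',np.hstack([crop(s,155,170,160,120,2.5),crop(s,295,110,80,120,2.5)]))
cv2.imwrite('pics/b1.png',np.vstack([np.hstack([crop(s,155,175,150,110,2.6),crop(d,210,195,150,110,2.6)]),np.hstack([crop(s,285,100,150,110,2.6),crop(d,150,110,150,110,2.6)])]))
cv2.imwrite('pics/b2.png',cv2.convertScaleAbs(w,alpha=1.3,beta=15))
E
```

```text
(no output)
```

View pics/b1.png

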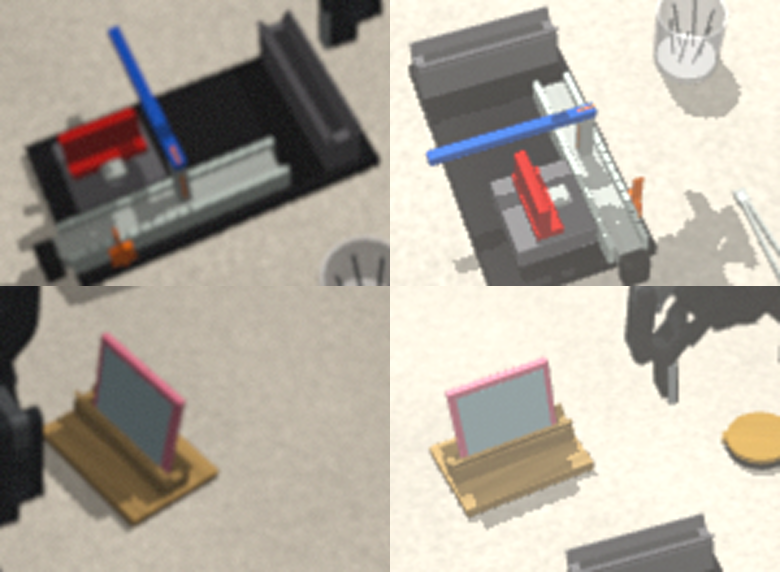

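View pics/b2.png

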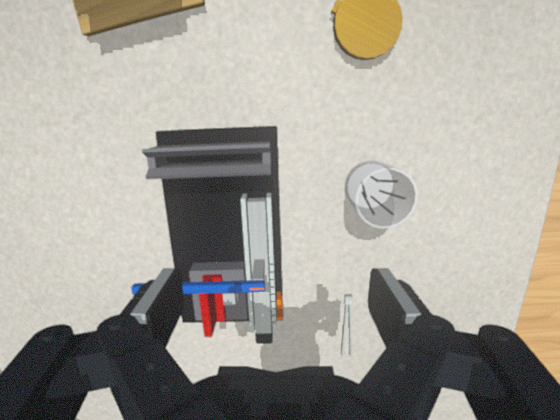

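The crops show all I need. The stand is almost parallel to world x, and the wrist view has the slot at (208,160), the bar from (135,289) to (265,288), the lever at (210,305) and the marker at (280,305). Next I triangulate the mirror's top corners, the slot lips, the bar ends and the mark.

```bash
cat > h.py <<'E'
import numpy as np,cv2
from scipy.optimize import least_squares
np.set_printoptions(precision=4,suppress=True)
def K(p):
    f=210/np.tan(np.radians(p['fovy'])/2);return np.array([[f,0,p['cx']],[0,f,p['cy']],[0,0,1.]])
def proj(p,X):
    E=np.array(p['extrinsics']);r=cv2.Rodrigues(E[:3,:3])[0]
    return cv2.projectPoints(np.atleast_2d(np.array(X,float)),r,E[:3,3],K(p),np.array(p['D']))[0][:,0]
def tri(obs,x0=(.58,-.05,.06)):
    f=lambda X:np.concatenate([proj(p,X)[0]-uv for p,uv in obs])
    s=least_squares(f,x0);return s.x,np.abs(s.fun).max()
def onz(p,uv,z):
    f=lambda X:proj(p,[X[0],X[1],z])[0]-uv
    return least_squares(f,(.6,-.05)).x
E
python3 - <<'E'
from h import *
from bench import cams
P={c:cams.camera_params(c) for c in ['scene','side','wrist']}
A=lambda x,y:np.array([155+x/2.6,175+y/2.6]);B=lambda x,y:np.array([210+(x-390)/2.6,195+y/2.6])
C=lambda x,y:np.array([285+x/2.6,100+(y-286)/2.6]);D=lambda x,y:np.array([150+(x-390)/2.6,110+(y-286)/2.6])
pts={'mirTlo':[C(103,336),D(448,391),None],'mirThi':[C(183,402),D(548,361),None],
'rackbase_lo':[C(45,434),D(432,448),None],'rackbase_hi':[C(216,470),D(592,463),None],
'lipFlo':[A(290,12),B(411,43),(145,148)],'lipFhi':[A(358,132),B(549,10),(271,143)],
'lipNlo':[A(261,25),B(413,70),(148,177)],'lipNhi':[A(328,165),B(556,38),(270,174)],
'barlo':[A(113,30),B(431,157),(135,289)],'barhi':[A(178,160),B(594,111),(265,288)],
'mark':[A(119,232),B(639,178),(280,293)],
'basehi+y':[A(378,158),None,(277,127)],'baselo+y':[None,B(411,72),(158,132)],'baselo-y':[None,B(487,284),(182,322)]}
for n,o in pts.items():
    print(n,*tri([(P[c],np.array(u)) for c,u in zip(P,o) if u is not None]))
E
```

```text
mirTlo [0.4315 0.2105 0.1105] 0.32228126502550936
mirThi [0.5264 0.2317 0.1083] 0.9177902215049301
rackbase_lo [0.4176 0.1829 0.0295] 12.410476849326358
rackbase_hi [ 0.5422  0.2624 -0.0141] 13.075551636841993
lipFlo [0.4958 0.0417 0.0554] 0.5128650413104765
lipFhi [0.6207 0.0451 0.0505] 0.5026087230098142
lipNlo [0.4942 0.0129 0.0524] 2.211926498766985
lipNhi [0.6211 0.0137 0.0383] 3.64253863093748
barlo [ 0.4795 -0.0989  0.0848] 0.6720312154591568
barhi [ 0.6136 -0.0952  0.0868] 1.7236794561158888
mark [ 0.6297 -0.1382  0.0348] 6.136896610347748
basehi+y [0.6268 0.0593 0.0133] 0.49881778209504546
baselo+y [0.4919 0.0538 0.0026] 0.5974385195207788
baselo-y [ 0.5015 -0.1849  0.0214] 2.2192013990478188
```

```bash
python3 -m pendant '[[8.54,5.5,-3.6,0,0],[8.54,5.5,-3.6,0,0],[8.54,5.5,-3.6,0,0],[8.54,5.5,-3.6,0,0],[8.54,0,0,0,9.7],[8.54,0,0,0,9.7],[8.54,0,0,0,9.7],[8.54,0,0,0,9.7]]'; python3 -m pendant '[[8.54,0,0,0,9.7],[8.54,0,0,0,9.7],[8.54,0,0,0,9.7],[8.54,0,0,0,9.7],[8.54,0,0,0,0]]'; python3 - <<'E'
from h import *
from bench import bot,cams
o=bot.get_obs();print(o['ee_pos'],o['tcp_rot'])
im=cams.snapshot('wrist');cv2.imwrite('pics/c.png',im)
p=cams.camera_params('wrist');import pickle;pickle.dump(p,open('c.pkl','wb'))
for n in ['mirror_center','mirror']: print(n,[(d['position'],d['confidence']) for d in cams.recognise('wrist',n)])
print(proj(p,[[.4315,.2105,.1105],[.5264,.2317,.1083]]))
E
```

```text
clock: 2.8
ee_pos: [0.4841, 0.2167, 0.2315]
tcp_rot: [0.0, 0.906, 0.423, 0.002]
wrist_force: [-0.0, -0.8, 0.3]
width: 0.0855
clock: 3.42
ee_pos: [0.4841, 0.217, 0.232]
tcp_rot: [-0.001, 0.996, 0.088, 0.002]
wrist_force: [-0.3, -0.6, -0.7]
width: 0.0853
[0.4841 0.217  0.232 ] [-0.0007  0.9962  0.0875  0.0019]
mirror_center [([0.4871, 0.2189, 0.1058], 0.79)]
mirror [([0.4882, 0.2238, 0.1123], 0.81)]
[[270.7317 261.4411]
 [265.3385 152.4904]]
```

View pics/c.png

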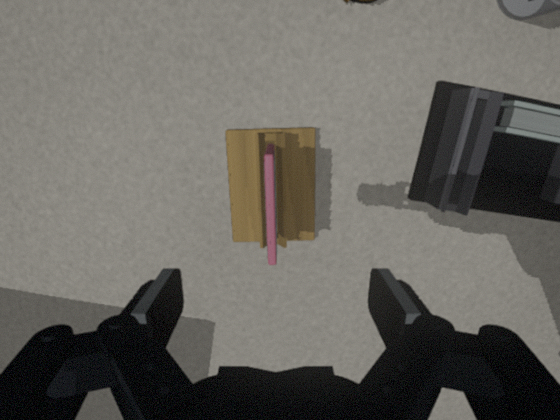

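The pink top edge runs from (269,150) to (272,264) in the wrist picture, close to vertical, between the open fingers. I'll convert that to a position and yaw.

```bash
cat >> h.py <<'E'
def tool(o,X):
    from scipy.spatial.transform import Rotation as R
    w,x,y,z=o['tcp_rot'];r=R.from_quat([x,y,z,w]);tx=r.as_matrix()[:,0]
    return r.inv().apply(np.array(X)-o['ee_pos'])*100, np.degrees(np.arctan2(tx[1],tx[0]))
E
python3 - <<'E'
from h import *
from bench import bot
import pickle
p=pickle.load(open('c.pkl','rb'));o=bot.get_obs()
im=cv2.imread('pics/c.png');hsv=cv2.cvtColor(im,cv2.COLOR_BGR2HSV)
m=((hsv[...,0]>160)&(hsv[...,1]>70)&(hsv[...,2]>50)).astype(np.uint8)
n,l,s,c=cv2.connectedComponentsWithStats(m);k=1+np.argmax(s[1:,4]);print(s[k],c[k])
v,u=np.nonzero(l==k)
for r in (155,170,200,230,260): print(r,u[v==r].min(),u[v==r].max())
(cx,cy),wh,a=cv2.minAreaRect(np.c_[u,v].astype(np.float32));print(cx,cy,wh,a)
uv=[[u[v==r].mean(),r] for r in (160,200,255)]
for z in (.108,.11):
    w=np.array([onz(p,np.array(q),z) for q in uv]+[onz(p,np.array(q),z) for q in((269.,s[k][1]),(272.,s[k][1]+s[k][3]))])
    d=w[2]-w[0];print(w,np.degrees(np.arctan2(d[1],d[0])),'mid',w[3:].mean(0), np.linalg.norm(w[4]-w[3]))
c=w[3:].mean(0);print(tool(o,[c[0],c[1],.10]))
E
```

```text
[ 264  144   12  121 1042] [269.9712 203.7678]
155 264 273
170 265 273
200 266 274
230 267 275
260 268 275
269.6274719238281 204.03472900390625 (120.06279754638672, 9.629825592041016) 88.5497817993164
[[0.5207 0.2281]
 [0.4872 0.221 ]
 [0.4367 0.2107]
 [0.5337 0.2299]
 [0.427  0.2086]] -168.33768304548525 mid [0.4803 0.2192] 0.10882991287177914
[[0.521  0.2281]
 [0.4878 0.221 ]
 [0.4377 0.2109]
 [0.5339 0.2299]
 [0.428  0.2087]] -168.33768304548505 mid [0.4809 0.2193] 0.10801311867303412
(array([-0.3262, -0.2746, 13.1993]), np.float64(10.19696039026664))
```

```bash
python3 -m pendant '[[8.54,-0.4,-0.3,2,-1.5],[8.54,0,0,4,0],[8.54,0,0,4,0],[8.54,0,0,3.5,0],[8.54,0,0,2.5,0],[8.54,0,0,0,0]]'; python3 - <<'E'
from h import *
from bench import bot
o=bot.get_obs();print(o['ee_pos'],o['tcp_rot'],tool(o,[.4787,.2190,.072]))
E
```

```text
clock: 4.32
ee_pos: [0.4819, 0.2205, 0.0689]
tcp_rot: [-0.002, 0.994, 0.11, 0.004]
wrist_force: [0.1, -0.2, 0.2]
width: 0.0854
[0.4819 0.2205 0.0689] [-0.0021  0.9939  0.1104  0.0035] (array([-0.3441,  0.0739, -0.317 ]), np.float64(12.681466731012568))
```

```bash
python3 -m pendant '[[8.54,-0.2,0,-0.4,0.5],[4,0,0,0,0],[2,0,0,0,0],[0,0,0,0,0],[0,0,0,0,0],[0,0,0,0,0],[0,0,0,0,0],[0,0,0,0,0]]' 40;  python3 -m pendant '[[0,0,0,-1,0],[0,0,0,-2,0],[0,0,0,-5,0],[0,0,0,-5,0],[0,0,0,0,0]]'; python3 - <<'E'
from h import *
from bench import bot,cams
import pickle
o=bot.get_obs();print(o['ee_pos'],o['tcp_rot'],o['wrist_force'],tool(o,o['ee_pos']))
im=cams.snapshot('wrist');cv2.imwrite('pics/d.png',im)
p=cams.camera_params('wrist');pickle.dump(p,open('d.pkl','wb'))
E
```

```text
clock: 5.32
ee_pos: [0.4821, 0.2212, 0.0771]
tcp_rot: [-0.004, 0.994, 0.107, 0.006]
wrist_force: [-0.6, 0.0, 2.2]
width: 0.0076
clock: 5.95
ee_pos: [0.4797, 0.2195, 0.2121]
tcp_rot: [-0.003, 0.994, 0.107, 0.005]
wrist_force: [-0.2, -0.1, -2.9]
width: 0.0074
[0.4797 0.2195 0.2121] [-0.0029  0.9943  0.1068  0.0052] [-0.2419 -0.1184 -2.8678] (array([0., 0., 0.]), np.float64(12.260937095835216))
```

View pics/d.png

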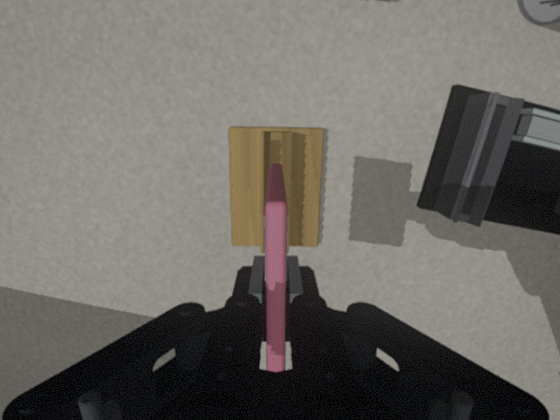

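The mirror is held straight, with its edge vertical at u≈277, and the rack is empty. I'll go beside the slot and look at it from two places.

```bash
cat > look.py <<'E'
from h import *
from bench import bot,cams
import pickle,sys
n=sys.argv[1]
o=bot.get_obs();print(o['clock'],o['ee_pos'],o['wrist_force'],'heading',tool(o,o['ee_pos'])[1],o['width'])
p=cams.camera_params('wrist');cv2.imwrite(f'pics/{n}.png',cams.snapshot('wrist'));pickle.dump(p,open(n+'.pkl','wb'))
E
python3 -m pendant '[[0,0.8,4.25,0,0],[0,0.8,4.25,0,0],[0,0.8,4.25,0,0],[0,0,0,0,5.3],[0,0,0,0,5.3],[0,0,0,0,0]]'>/dev/null; python3 look.py e1
python3 -m pendant '[[0,0,-4,0,0],[0,0,0,0,0],[0,0,0,0,0]]'>/dev/null; python3 look.py e2; python3 - <<'E'
import cv2,numpy as np
f=lambda n:cv2.resize(cv2.convertScaleAbs(cv2.imread(f'pics/{n}.png')[60:340,260:560],alpha=2.,beta=20),(400,373))
cv2.imwrite('pics/e.png',np.hstack([f('e1'),f('e2')]))
E
```

```text
6.75 [0.5252 0.0944 0.2019] [ 0.2705  0.2961 -1.9046] heading 1.4740102583881252 0.008072594641381705
7.175 [0.5229 0.1354 0.2002] [-0.2782  0.4427 -1.2828] heading 1.9237758989335687 0.00736217340238771
```

View pics/e.png

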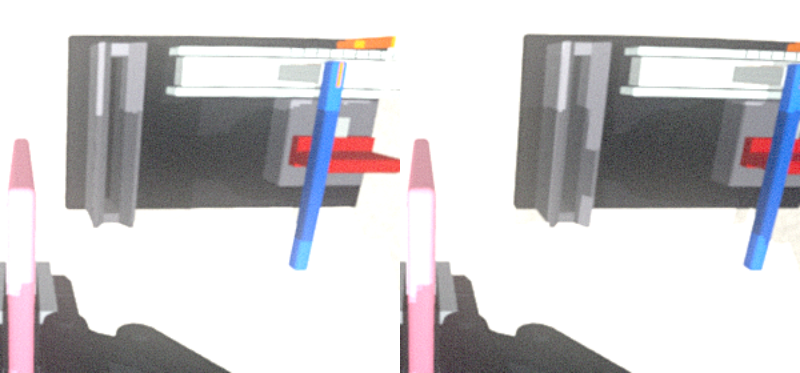

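Both views show the slot, at u 90–147 in e1 and 543–611 in e2 (crop pixels), and the bar. I'll overlay the slot model to refine its pose.

```bash
cat > ov.py <<'E'
from h import *
import pickle,sys
x,y,yaw=map(float,sys.argv[1:4]);c,s=np.cos(np.radians(yaw)),np.sin(np.radians(yaw))
W=lambda a,b,z:[x+c*a-s*b,y+s*a+c*b,z]
out=[]
for n,(u0,v0) in {'e1':(310,80),'e2':(350,80)}.items():
    p=pickle.load(open(n+'.pkl','rb'));im=cv2.imread(f'pics/{n}.png');k=3.8
    im=cv2.resize(cv2.convertScaleAbs(im,alpha=2.2,beta=15)[v0:v0+156,u0:u0+105],None,fx=k,fy=k,interpolation=cv2.INTER_CUBIC)
    for b,z,col in ((9,.058,(0,255,0)),(6,.048,(0,255,255)),(6,.012,(255,0,255))):
        q=(proj(p,[W(-55,-b,0) and W(-.055,-b/1e3,z),W(.055,-b/1e3,z),W(.055,b/1e3,z),W(-.055,b/1e3,z)])-[u0-.5,v0-.5])*k
        cv2.polylines(im,[q.astype(int)],True,col,1)
    out.append(im)
cv2.imwrite(sys.argv[4],np.hstack(out));print(np.hstack(out).shape)
E
python3 ov.py .558 .0285 1.7 pics/f.png
```

```text
(593, 798, 3)
```

View pics/f.png

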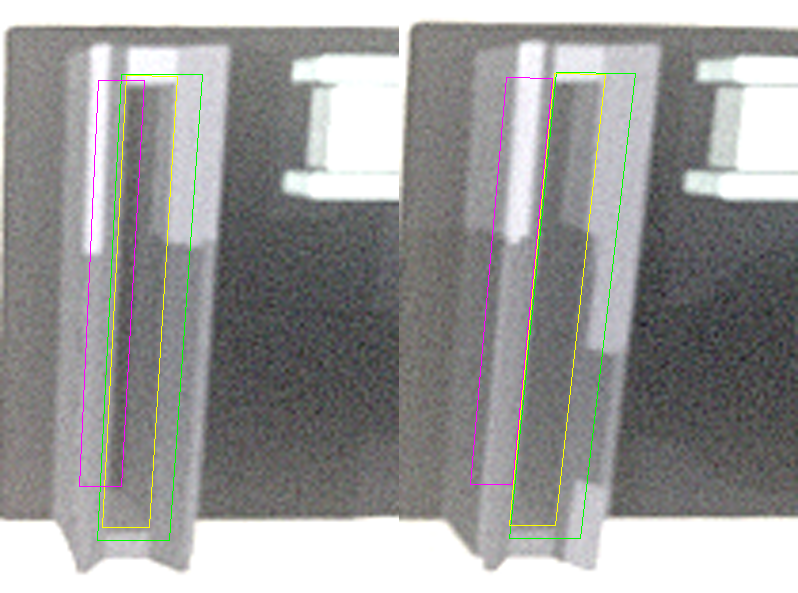

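```bash
python3 - <<'E'
from h import *
import pickle
from bench import bot
im=cv2.imread('pics/d.png')
print(im[155:215:3,276].tolist()); print([ (v,im[v,276].tolist()) for v in range(330,384,4)])
p=pickle.load(open('d.pkl','rb'))
T=np.array([.4797,.2195,.2121]);h=np.radians(12.26);tx=np.array([np.cos(h),np.sin(h),0])
for L in (.047,.05,.053):
  for zt in (.030,.034,.038):
    print(L,zt,proj(p,[T+tx*L+[0,0,zt],T+tx*L+[0,0,zt-.1],T-tx*(.1-L)+[0,0,zt]]).round(1).tolist())
o=bot.get_obs();print(tool(o,[.558,.0288,.2]))
E
```

```text
[[57, 90, 105], [47, 80, 95], [58, 89, 104], [55, 54, 84], [58, 52, 87], [57, 57, 84], [56, 50, 82], [56, 53, 87], [53, 49, 84], [58, 58, 86], [59, 53, 82], [60, 55, 86], [64, 58, 88], [58, 55, 88], [63, 59, 89], [67, 60, 95], [107, 92, 146], [120, 105, 160], [122, 105, 161], [123, 108, 160]]
[(330, [84, 71, 121]), (334, [84, 71, 119]), (338, [89, 74, 121]), (342, [84, 69, 119]), (346, [87, 76, 123]), (350, [85, 72, 120]), (354, [99, 83, 135]), (358, [116, 100, 155]), (362, [118, 97, 157]), (366, [120, 100, 159]), (370, [120, 101, 157]), (374, [8, 4, 10]), (378, [28, 21, 15]), (382, [9, 16, 10])]
0.047 0.03 [[270.8, 191.6], [273.3, 156.5], [271.7, 406.7]]
0.047 0.034 [[270.7, 194.3], [273.3, 157.3], [271.6, 414.3]]
0.047 0.038 [[270.5, 197.2], [273.2, 158.1], [271.5, 422.2]]
0.05 0.03 [[270.8, 183.2], [273.3, 151.9], [271.7, 401.8]]
0.05 0.034 [[270.6, 185.7], [273.3, 152.6], [271.6, 409.3]]
0.05 0.038 [[270.4, 188.2], [273.2, 153.3], [271.5, 417.2]]
0.053 0.03 [[270.8, 174.8], [273.3, 147.2], [271.7, 396.8]]
0.053 0.034 [[270.6, 176.9], [273.2, 147.8], [271.6, 404.3]]
0.053 0.038 [[270.4, 179.2], [273.2, 148.4], [271.5, 412.1]]
(array([ 3.1619, 10.8279, -0.0089]), np.float64(1.939689965633402))
```

```bash
python3 -m pendant '[[0,1.9,5.3,0,0],[0,1.9,5.3,0,0],[0,0,0,0,0],[0,0,0,3,0],[0,0,0,2.5,0],[0,0,0,0,0]]'; python3 - <<'E'
from h import *
from bench import bot
o=bot.get_obs();print(tool(o,[.564,.031,.138]))
E
```

```text
clock: 7.98
ee_pos: [0.5647, 0.0271, 0.1436]
tcp_rot: [-0.0, 1.0, 0.018, -0.004]
wrist_force: [1.2, -0.5, -0.9]
width: 0.0072
(array([-0.046 , -0.3937,  0.5592]), np.float64(2.085709597597941))
```

```bash
python3 -m pendant '[[0,0,-0.4,0,0],[0,0,0,0.3,0],[0,0,0,0,0]]'; python3 look.py g; python3 - <<'E'
import cv2,numpy as np
w=cv2.imread('pics/g.png')
cv2.imwrite('pics/g2.png',cv2.resize(cv2.convertScaleAbs(w[0:400,150:430],alpha=2.,beta=20),None,fx=1.5,fy=1.5))
E
```

```text
clock: 8.35
ee_pos: [0.5656, 0.0322, 0.1428]
tcp_rot: [-0.001, 1.0, 0.019, -0.003]
wrist_force: [0.7, -0.3, -1.3]
width: 0.0071
8.35 [0.5656 0.0322 0.1428] [ 0.6846 -0.3409 -1.3127] heading 2.1533073344963722 0.0071045819548658795
```

View pics/g2.png

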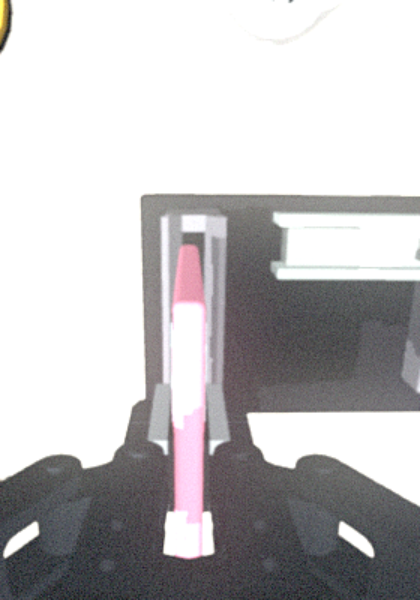

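The mirror's lower corner is at (190,246) in the crop and the slot's middle is at about u=193.5, so the mirror is about 1.3 mm off to the left. I'll compute both offsets.

```bash
python3 - <<'E'
from h import *
import pickle
p=pickle.load(open('g.pkl','rb'))
U=lambda u,v:np.array([150+u/1.5,v/1.5])
print('mirror corner',onz(p,U(190.5,246),.0728),onz(p,U(190.5,246),.076))
print('slot end',onz(p,U(193.5,232),.048),'lips',onz(p,U(162,217),.058),onz(p,U(227,217),.058))
E
```

```text
mirror corner [0.6081 0.0313] [0.6086 0.0314]
slot end [0.611  0.0299] lips [0.6187 0.0449] [0.6199 0.0148]
```

```bash
python3 -m pendant '[[0,-0.2,0.14,0,0],[0,0,0,0,0],[0,0,0,1.2,0],[0,0,0,1,0],[0,0,0,0,0]]'; python3 -m pendant '[[0,0,0,1,0],[0,0,0,0.8,0],[0,0,0,0,0]]'
```

```text
clock: 9.02
ee_pos: [0.5634, 0.0306, 0.1195]
tcp_rot: [-0.001, 1.0, 0.019, -0.003]
wrist_force: [0.3, -0.2, -1.3]
width: 0.0075
clock: 9.4
ee_pos: [0.5632, 0.0305, 0.0999]
tcp_rot: [-0.001, 1.0, 0.019, -0.003]
wrist_force: [0.4, -0.0, -1.5]
width: 0.0077
```

```bash
python3 -m pendant '[[0,0,0,0.7,0],[0,0,0,0.6,0],[0,0,0,0,0]]'; python3 -m pendant '[[0,0,0,0.4,0],[0,0,0,0,0]]';python3 -m pendant '[[0,0,0,0.4,0],[0,0,0,0,0]]'
```

```text
clock: 9.78
ee_pos: [0.5634, 0.0306, 0.0862]
tcp_rot: [-0.001, 1.0, 0.019, -0.003]
wrist_force: [0.1, 0.4, -1.6]
width: 0.0073
clock: 10.02
ee_pos: [0.5635, 0.0306, 0.082]
tcp_rot: [-0.001, 1.0, 0.019, -0.003]
wrist_force: [-0.6, -0.1, -1.0]
width: 0.0075
clock: 10.28
ee_pos: [0.5638, 0.0306, 0.0781]
tcp_rot: [-0.001, 1.0, 0.019, -0.002]
wrist_force: [0.1, -0.6, -1.4]
width: 0.0074
```

```bash
for i in 1; do python3 -m pendant '[[0,0,0,0.3,0],[0,0,0,0,0]]'; python3 -m pendant '[[0,0,0,0.3,0],[0,0,0,0,0]]';  done
```

```text
clock: 10.52
ee_pos: [0.5641, 0.0305, 0.0781]
tcp_rot: [-0.001, 1.0, 0.018, -0.001]
wrist_force: [0.1, 0.5, -1.2]
width: 0.0076
clock: 10.78
ee_pos: [0.5644, 0.0305, 0.0778]
tcp_rot: [-0.002, 1.0, 0.018, -0.001]
wrist_force: [-0.2, 0.2, -1.4]
width: 0.0074
```

```bash
python3 -m pendant '[[0,0,0,0.5,0]]'; python3 -m pendant '[[0,0,0,0,0]]'; python3 -m pendant '[[1.5,0,0,0,0],[2.5,0,0,0,0],[3,0,0,0,0],[3,0,0,0,0]]'
```

```text
clock: 10.9
ee_pos: [0.5646, 0.0304, 0.0757]
tcp_rot: [-0.002, 1.0, 0.018, -0.0]
wrist_force: [-17.8, -0.6, 58.2]
width: 0.0076
clock: 11.02
ee_pos: [0.5649, 0.0304, 0.0762]
tcp_rot: [-0.003, 1.0, 0.018, 0.0]
wrist_force: [0.1, 0.1, -1.1]
width: 0.0075
clock: 11.52
ee_pos: [0.5648, 0.0305, 0.075]
tcp_rot: [-0.002, 1.0, 0.018, -0.0]
wrist_force: [-0.5, 0.2, 0.3]
width: 0.0301
```

```bash
python3 -m pendant '[[3,0,0,-2,0],[3,0,0,-5,0],[3,0,0,-5,0],[3,0,0,0,0],[5,-3.1,6.2,0,0],[6,-3.1,6.2,0,0],[6,0,0,0,0]]'; python3 look.py k; python3 - <<'E'
import cv2,numpy as np
from bench import cams
for c in('scene','side'): cv2.imwrite(f'pics/k_{c}.png',cams.snapshot(c))
f=lambda im,x,y,w,h,k,a=1.7:cv2.resize(cv2.convertScaleAbs(im[y:y+h,x:x+w],alpha=a,beta=15),None,fx=k,fy=k,interpolation=cv2.INTER_CUBIC)
w=f(cv2.imread('pics/k.png'),150,0,340,400,1.2,1.8)
s=f(cv2.imread('pics/k_side.png'),205,185,110,80,2.85,1.5);d=f(cv2.imread('pics/k_scene.png'),160,170,145,112,2.16,2.)
print(w.shape,s.shape,d.shape)
d=cv2.resize(d,(s.shape[1],480-s.shape[0]));cv2.imwrite('pics/k2.png',np.hstack([w,np.vstack([s,d])]))
E
```

```text
clock: 12.4
ee_pos: [0.5087, -0.0907, 0.1947]
tcp_rot: [-0.002, 1.0, 0.019, -0.002]
wrist_force: [0.1, -0.1, -0.1]
width: 0.0603
12.4 [ 0.5087 -0.0907  0.1947] [ 0.1265 -0.0776 -0.1096] heading 2.2327550142840233 0.06029673951949679
(480, 408, 3) (228, 314, 3) (242, 313, 3)
```

View pics/k2.png

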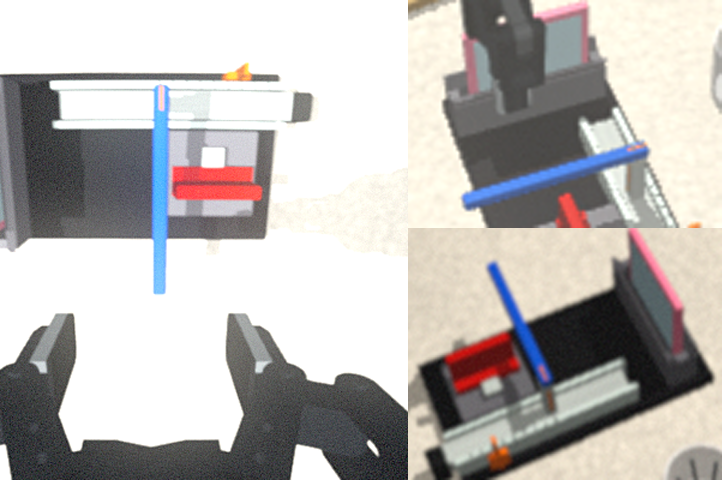

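The mirror stands upright in the slot. In the wrist crop the bar runs from (160,292) to (162,86), with the pointer at (161,97) and the marker around (238,72). I'll measure these numerically.

```bash
cat > mk.py <<'E'
from h import *
import pickle,sys
from bench import bot
def comps(im,lo,hi,ms=60,mn=4):
    m=cv2.inRange(cv2.cvtColor(im,cv2.COLOR_BGR2HSV),lo,hi)
    n,l,s,c=cv2.connectedComponentsWithStats(m);return [(s[i].tolist(),c[i].round(1).tolist()) for i in range(1,n) if s[i][4]>=mn]
OR=((3,130,60),(22,255,255));BL=((105,130,40),(125,255,255))
if __name__=='__main__':
    n=sys.argv[1];im=cv2.imread(f'pics/{n}.png')
    print(n,'orange',comps(im,*OR));print('blue',comps(im,*BL,mn=40))
E
for n in k k_scene k_side; do python3 mk.py $n; done; python3 - <<'E'
from h import *
import pickle
from bench import bot,cams
p=pickle.load(open('k.pkl','rb'));o=bot.get_obs()
U=lambda u,v:np.array([150+u/1.2,v/1.2])
a,b=onz(p,U(160,290),.083),onz(p,U(162,97),.088);print('bar lo',a,'pointer',b,np.degrees(np.arctan2(*(b-a)[::-1])))
print('mark?',onz(p,U(240,68),.058))
d=a+(b-a)/np.linalg.norm(b-a)*.027;print('handle',d,tool(o,[*d,.062]))
w=cv2.imread('pics/k.png')[40:85,270:400];s=cv2.imread('pics/k_side.png')[240:290,270:330];c=cv2.imread('pics/k_scene.png')[240:285,170:230]
f=lambda i,k:cv2.resize(cv2.convertScaleAbs(i,alpha=1.5,beta=10),None,fx=k,fy=k,interpolation=cv2.INTER_CUBIC)
W=f(w,6);S=cv2.resize(f(s,6),(390,325));C=cv2.resize(f(c,6),(390,325));cv2.imwrite('pics/m.png',np.vstack([W,np.hstack([S,C])]))
E
```

```text
k orange [([0, 0, 8, 3, 14], [4.1, 0.6]), ([335, 52, 25, 15, 208], [348.6, 61.7]), ([18, 145, 3, 3, 5], [18.8, 145.6]), ([20, 151, 3, 3, 4], [21.0, 152.0]), ([353, 151, 2, 3, 4], [353.5, 152.2]), ([359, 153, 4, 2, 4], [360.5, 153.5]), ([23, 156, 4, 6, 8], [24.4, 158.9]), ([352, 161, 3, 3, 4], [353.0, 162.0]), ([30, 176, 3, 5, 8], [31.2, 177.9]), ([33, 186, 3, 2, 4], [34.0, 186.8]), ([34, 190, 3, 3, 5], [34.8, 191.2]), ([0, 194, 3, 3, 5], [0.6, 195.0]), ([34, 195, 2, 3, 4], [34.5, 195.8]), ([0, 206, 4, 2, 4], [1.5, 206.8]), ([41, 208, 3, 2, 4], [42.2, 208.8]), ([2, 211, 7, 7, 16], [4.6, 214.2]), ([0, 217, 3, 3, 4], [1.0, 218.0]), ([10, 218, 4, 3, 5], [11.6, 219.2]), ([1, 223, 4, 2, 5], [2.2, 223.2]), ([11, 223, 4, 8, 13], [12.7, 226.5]), ([7, 230, 3, 6, 10], [8.1, 232.5]), ([14, 231, 3, 4, 4], [15.2, 232.5]), ([10, 236, 5, 2, 5], [12.0, 236.6]), ([16, 237, 3, 2, 4], [17.2, 237.2]), ([11, 243, 5, 3, 6], [13.3, 243.7]), ([17, 246, 3, 8, 12], [17.7, 249.2]), ([11, 248, 5, 4, 6], [13.0, 249.5]), ([18, 252, 5, 5, 7], [20.0, 254.3]), ([0, 256, 3, 2, 4], [1.0, 256.2])]
blue [([276, 71, 15, 1
[... 380 characters left out ...]
 49], [326.4, 152.0]), ([341, 166, 14, 9, 39], [347.7, 170.8]), ([352, 238, 34, 31, 805], [368.6, 253.3]), ([197, 263, 10, 11, 42], [201.2, 269.2]), ([359, 310, 201, 110, 10835], [492.9, 383.2])]
blue [([475, 49, 16, 11, 97], [482.8, 54.5]), ([197, 186, 30, 54, 293], [212.1, 214.2])]
k_side orange [([69, 46, 74, 55, 1559], [99.2, 79.7]), ([279, 159, 26, 18, 370], [291.9, 167.7]), ([302, 263, 5, 13, 37], [304.5, 268.9])]
blue [([113, 48, 21, 31, 406], [123.5, 63.3]), ([224, 237, 65, 21, 325], [254.1, 246.5])]
bar lo [ 0.4787 -0.0998] pointer [ 0.6064 -0.0949] 2.154504959951468
mark? [ 0.6299 -0.1468]
handle [ 0.5056 -0.0987] (array([-0.6073,  1.4436, 13.2611]), np.float64(2.7048993883128944))
```

View pics/m.png

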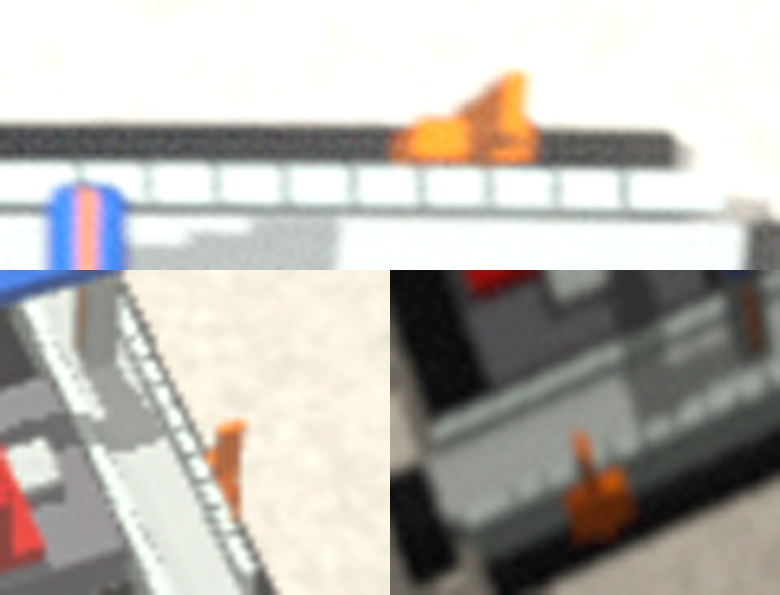

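Zoomed, the marker is a thin fin. Its top is at crop (513,90) in the wrist view, (231,425) in the side view and (582,435) in the scene view. I'll triangulate it, then descend on the bar.

```bash
python3 - <<'E'
from h import *
import pickle
from bench import cams
p=pickle.load(open('k.pkl','rb'));S={c:cams.camera_params(c) for c in('scene','side')}
w=(p,np.array([355.5,55.]));s=(S['side'],np.array([305.5,264.3]));c=(S['scene'],np.array([199.5,265.8]))
print(tri([w,s,c]),tri([w,s]),tri([s,c]),onz(p,w[1],.058))
# pointer, barlo via 3 views
print('lo',tri([(p,np.array([283.3,243.])),(S['side'],np.array([225.5,255.])),(S['scene'],np.array([198.,187.5]))]))
E
python3 -m pendant '[[6,-0.3,1.2,4,0],[6,0,0,4,0],[6,0,0,0,0]]'; python3 look.py n; python3 mk.py n | tail -1
```

```text
(array([ 0.6318, -0.1516,  0.0549]), np.float64(0.5974583763976398)) (array([ 0.6317, -0.1517,  0.0553]), np.float64(0.3508903703774422)) (array([ 0.6315, -0.1506,  0.0534]), np.float64(0.0033917235418243763)) [ 0.6313 -0.1511]
lo (array([ 0.4786, -0.0995,  0.0848]), np.float64(0.6472755537056685))
clock: 12.92
ee_pos: [0.5113, -0.0914, 0.1122]
tcp_rot: [-0.004, 1.0, 0.028, -0.001]
wrist_force: [0.3, -0.2, 0.6]
width: 0.0602
12.925 [ 0.5113 -0.0914  0.1122] [ 0.3214 -0.2099  0.6097] heading 3.1727322913820477 0.06016175733131145
blue [([277, 56, 25, 248, 4131], [287.6, 177.8])]
```

```bash
python3 -m pendant '[[6,0,0.8,0,1.2],[6,0,0,0,0]]'; python3 - <<'E'
from h import *
from bench import bot
o=bot.get_obs();print(o['qpos'],o['qd'],tool(o,[.5056,-.0987,.063]))
E
```

```text
clock: 13.22
ee_pos: [0.5151, -0.0996, 0.1163]
tcp_rot: [-0.003, 1.0, 0.017, 0.002]
wrist_force: [-0.0, 0.1, -0.0]
width: 0.0603
[-0.1312  0.4095  0.2988  1.9735 -0.1784  0.7791 -1.265 ] [-0.012  -0.0106 -0.012  -0.0139 -0.0014  0.0097 -0.0024] (array([-0.9757, -0.0876,  5.3211]), np.float64(1.9700618378621695))
```

```bash
python3 -m pendant '[[6,-0.9,0,0,0],[6,0,0,0,0],[6,0,0,2.5,0],[6,0,0,2.5,0],[6,0,0,0,0],[6,0,0,0,0]]'; python3 - <<'E'
from h import *
from bench import bot
o=bot.get_obs();print(tool(o,[.5056,-.098,.063]))
E
```

```text
clock: 13.98
ee_pos: [0.5079, -0.0995, 0.069]
tcp_rot: [-0.004, 1.0, 0.017, 0.006]
wrist_force: [0.0, -0.1, 0.0]
width: 0.06
(array([-0.2296, -0.1578,  0.5942]), np.float64(1.9735560382425716))
```

```bash
python3 -m pendant '[[6,-0.2,-0.1,0.7,0],[4,0,0,0,0],[2,0,0,0,0],[0,0,0,0,0],[0,0,0,0,0],[0,0,0,0,0],[0,0,0,0,0]]' 30; python3 look.py q; python3 - <<'E'
from h import *
import pickle
p=pickle.load(open('q.pkl','rb'))
print(proj(p,[[.6318,-.1516,.055],[.6064,-.0949,.088],[.6127,-.0949,.083]]))
E
python3 mk.py q|tail -1
```

```text
clock: 14.85
ee_pos: [0.5068, -0.0971, 0.0634]
tcp_rot: [-0.004, 1.0, 0.018, 0.007]
wrist_force: [0.3, 1.6, -0.4]
width: 0.0092
14.85 [ 0.5068 -0.0971  0.0634] [ 0.2845  1.5545 -0.4096] heading 2.055146943732916 0.009178967301871422
[[410.9788   0.0542]
 [275.2153  38.2201]
 [275.9777  22.2858]]
blue [([260, 18, 31, 338, 8187], [274.9, 185.7])]
```

```bash
python3 -m pendant '[[0,0,1.5,0,0],[0,0,1.5,0,0],[0,0,1.5,0,0],[0,0,0.8,0,0],[0,0,0,0,0],[0,0,0,0,0]]'; python3 -m pendant '[[0,0.7,0,0,0],[0,0.7,0,0,0],[0,0,0,0,0],[0,0,0,0,0]]'; python3 look.py r; python3 mk.py r|cut -c1-400; python3 - <<'E'
from h import *
import pickle
p=pickle.load(open('r.pkl','rb'))
print(proj(p,[[.6318,-.1516,.055]]))
w=cv2.imread('pics/r.png')[0:110,215:345]
cv2.imwrite('pics/r2.png',cv2.resize(cv2.convertScaleAbs(w,alpha=1.5,beta=10),None,fx=5,fy=5,interpolation=cv2.INTER_CUBIC))
E
```

```text
clock: 15.65
ee_pos: [0.5086, -0.1507, 0.0634]
tcp_rot: [-0.006, 1.0, 0.018, 0.007]
wrist_force: [-1.4, 5.0, 4.0]
width: 0.0095
clock: 16.15
ee_pos: [0.5094, -0.1487, 0.0626]
tcp_rot: [-0.008, 1.0, 0.018, -0.005]
wrist_force: [0.2, 4.1, -0.0]
width: 0.0096
16.15 [ 0.5094 -0.1487  0.0626] [ 0.1743  4.0958 -0.0319] heading 2.03615246224908 0.009584998329931024
r orange [([272, 0, 37, 27, 433], [293.3, 15.8]), ([273, 19, 5, 45, 224], [275.0, 41.1]), ([187, 190, 4, 2, 4], [188.5, 190.2])]
blue [([260, 19, 30, 340, 8187], [274.9, 187.0])]
[[290.2064  -4.1104]]
```

View pics/r2.png

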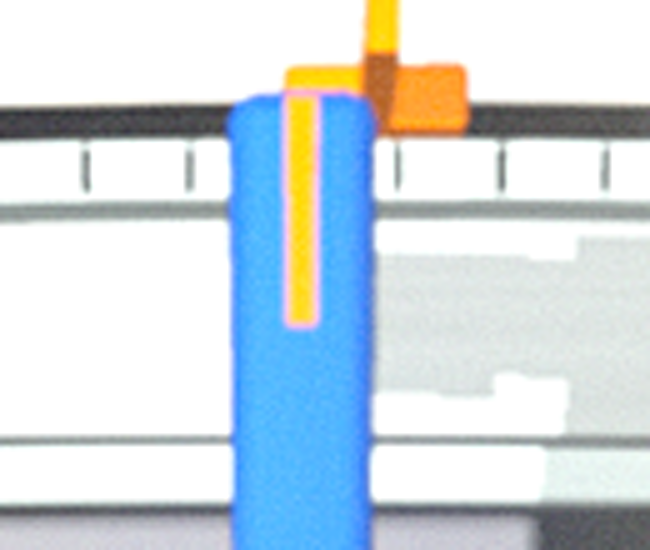

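The pointer line is at crop u=302 (275.4 px) and the fin's top strip is at u=383 (291.6 px), so the leg still needs several mm. I'll work out how much.

```bash
cat > gap.py <<'E'
from h import *
import pickle,sys
from bench import bot
n=sys.argv[1];p=pickle.load(open(n+'.pkl','rb'));im=cv2.imread(f'pics/{n}.png')
h=cv2.inRange(cv2.cvtColor(im,cv2.COLOR_BGR2HSV),(3,110,60),(32,255,255))
fin,ptr=eval(sys.argv[2]),eval(sys.argv[3])   # rows (v) of fin top and pointer; only cols 240..330
def mid(v,lo,hi):
    x=np.nonzero(h[v,lo:hi])[0]+lo;return (x.min()+x.max())/2,x.min(),x.max(),len(x)
yaw=np.radians(2.0);ny=np.array([-np.sin(yaw),np.cos(yaw)])
F=[mid(v,*fin[1]) for v in fin[0]];P=[mid(v,*ptr[1]) for v in ptr[0]];print(F,P)
f=[onz(p,np.array([a[0],v]),.058)@ny for a,v in zip(F,fin[0])];q=[onz(p,np.array([a[0],v]),.088)@ny for a,v in zip(P,ptr[0])]
print('fin',f,'ptr',q,'gap mm',1e3*(np.mean(q)-np.mean(f)), 'if ptr z .083', 1e3*(np.mean([onz(p,np.array([a[0],v]),.083)@ny for a,v in zip(P,ptr[0])])-np.mean(f)))
E
python3 gap.py r '([2,5,8],(280,305))' '([30,40,50,60],(265,285))'
```

```text
[(np.float64(291.0), np.int64(288), np.int64(294), 7), (np.float64(291.0), np.int64(288), np.int64(294), 7), (np.float64(291.0), np.int64(288), np.int64(294), 7)] [(np.float64(275.0), np.int64(273), np.int64(277), 5), (np.float64(275.0), np.int64(273), np.int64(277), 5), (np.float64(275.0), np.int64(273), np.int64(277), 5), (np.float64(275.0), np.int64(273), np.int64(277), 5)]
fin [np.float64(-0.1738259235716296), np.float64(-0.1738382192933276), np.float64(-0.17385064439885517)] ptr [np.float64(-0.1678703049433084), np.float64(-0.16787211062415372), np.float64(-0.16787391881941047), np.float64(-0.16787573091844102)] gap mm 5.965246094942395 if ptr z .083 6.04900886525045
```

```bash
python3 -m pendant '[[0,0,0.5,0,0],[0,0,0.3,0,0],[0,0,0.05,0,0],[0,0,0.05,0,0]]'; python3 look.py s; python3 mk.py s|cut -c1-300;  python3 gap.py s '([2,5,8],(262,300))' '([30,40,50,60],(265,285))'
```

```text
clock: 16.7
ee_pos: [0.5096, -0.156, 0.0626]
tcp_rot: [-0.009, 1.0, 0.019, -0.006]
wrist_force: [-1.4, 5.8, 5.5]
width: 0.0095
16.7 [ 0.5096 -0.156   0.0626] [-1.4084  5.8235  5.4867] heading 2.1688648099602617 0.009496112076508216
s orange [([256, 0, 39, 27, 333], [274.2, 14.0]), ([273, 19, 5, 45, 183], [275.5, 40.9]), ([177, 183, 3, 4, 5], [178.0, 184.2]), ([179, 187, 4, 6, 6], [180.5, 189.5]), ([183, 191, 3, 3, 4], [184.0, 191.8]), ([166, 207, 3, 3, 4], [167.2, 208.2]), ([170, 206, 4, 4, 6], [171.8, 207.5])]
blue [([261, 19, 30, 340, 8214], [275.1, 186.9])]
[(np.float64(274.0), np.int64(271), np.int64(277), 7), (np.float64(274.0), np.int64(271), np.int64(277), 7), (np.float64(274.0), np.int64(271), np.int64(277), 7)] [(np.float64(275.0), np.int64(273), np.int64(277), 5), (np.float64(275.0), np.int64(273), np.int64(277), 5), (np.float64(275.0), np.int64(273), np.int64(277), 5), (np.float64(275.0), np.int64(273), np.int64(277), 5)]
fin [np.float64(-0.1740150232851489), np.float64(-0.1740173946490168), np.float64(-0.17401976377819342)] ptr [np.float64(-0.17501335703152623), np.float64(-0.1750217591386367), np.float64(-0.1750302348635482), np.float64(-0.17503879027090255)] gap mm -1.0086414220336903 if ptr z .083 -0.9149825597999095
```

```bash
python3 -m pendant '[[0,0,-0.05,0,0],[0,0.5,0,0,0],[0,0.9,0.03,0,0]]' 20; python3 -m pendant '[[0,0.9,0.05,0,0],[0,0.9,0.05,0,0]]'
```

```text
clock: 17.12
ee_pos: [0.511, -0.1551, 0.0614]
tcp_rot: [-0.011, 1.0, 0.017, -0.017]
wrist_force: [-25.4, 3.0, 23.5]
width: 0.0091
clock: 17.38
ee_pos: [0.5127, -0.1559, 0.0598]
tcp_rot: [-0.014, 0.999, 0.015, -0.031]
wrist_force: [-33.9, 3.4, 38.4]
width: 0.009
```

```bash
python3 -m pendant '[[0,-0.8,0.03,0,0],[0,-0.8,0.03,0,0],[0,-0.8,0.03,0,0]]'; python3 -m pendant '[[0,-0.5,0.03,0,0]]'
```

```text
clock: 17.75
ee_pos: [0.5093, -0.1559, 0.0619]
tcp_rot: [-0.011, 1.0, 0.019, -0.013]
wrist_force: [24.7, 5.0, -23.9]
width: 0.0095
clock: 17.88
ee_pos: [0.5095, -0.1556, 0.0619]
tcp_rot: [-0.01, 1.0, 0.02, -0.009]
wrist_force: [14.5, 5.2, -15.6]
width: 0.0093
```

```bash
python3 -m pendant '[[1.15,0,0.1,0,0],[1.15,0,0.05,0,0],[1.15,0,0.05,0,0]]'; python3 look.py t; python3 mk.py t|cut -c1-150;  python3 gap.py t '([1,3,5],(262,300))' '([30,40,50,60],(265,285))'
```

```text
clock: 18.25
ee_pos: [0.5101, -0.156, 0.0613]
tcp_rot: [-0.011, 1.0, 0.021, -0.009]
wrist_force: [-1.2, 5.1, 3.2]
width: 0.0115
18.25 [ 0.5101 -0.156   0.0613] [-1.2149  5.1288  3.2469] heading 2.459606379494804 0.011523433966922323
t orange [([257, 0, 39, 26, 372], [277.0, 14.1]), ([273, 20, 5, 46, 215], [274.9, 41.4]), ([162, 196, 5, 3, 5], [164.0, 196.8]), ([163, 201, 4, 3, 5],
blue [([260, 19, 30, 343, 8280], [273.7, 187.2])]
[(np.float64(275.5), np.int64(272), np.int64(279), 8), (np.float64(275.0), np.int64(272), np.int64(278), 7), (np.float64(275.5), np.int64(272), np.int64(279), 8)] [(np.float64(275.0), np.int64(273), np.int64(277), 5), (np.float64(274.5), np.int64(272), np.int64(277), 6), (np.float64(274.5), np.int64(272), np.int64(277), 6), (np.float64(274.5), np.int64(272), np.int64(277), 6)]
fin [np.float64(-0.17411428809826018), np.float64(-0.17392114532903707), np.float64(-0.17412591848217834)] ptr [np.float64(-0.17469692379483132), np.float64(-0.17455824665901168), np.float64(-0.1745800452858684), np.float64(-0.17460205952442132)] gap mm -0.555534846207989 if ptr z .083 -0.4350717526392933
```

```bash
python3 -m pendant '[[1.15,0.7,0,0,0.2],[1.15,0.7,0.02,0,0.2],[1.15,0.7,0.02,0,0]]'; python3 look.py u; python3 mk.py u|cut -c1-150;  python3 gap.py u '([1,3,5],(262,300))' '([35,45,55],(265,285))'
```

```text
clock: 18.68
ee_pos: [0.5274, -0.1549, 0.0592]
tcp_rot: [-0.012, 1.0, 0.018, -0.013]
wrist_force: [-2.5, 4.7, 0.2]
width: 0.0115
18.675 [ 0.5274 -0.1549  0.0592] [-2.4889  4.6818  0.2034] heading 2.045126602847766 0.011515768975687794
u orange [([257, 33, 38, 30, 625], [275.3, 52.9]), ([271, 77, 4, 42, 168], [272.5, 97.5]), ([199, 223, 2, 3, 4], [199.2, 223.8]), ([168, 230, 4, 1, 4]
blue [([259, 74, 28, 299, 7081], [272.8, 221.7])]Traceback (most recent call last):
  File "gap.py", line 10, in <module>
    F=[mid(v,*fin[1]) for v in fin[0]];P=[mid(v,*ptr[1]) for v in ptr[0]];print(F,P)
       ~~~^^^^^^^^^^^
  File "gap.py", line 8, in mid
    x=np.nonzero(h[v,lo:hi])[0]+lo;return (x.min()+x.max())/2,x.min(),x.max(),len(x)
                                           ~~~~~^^
    return umr_minimum(a, axis, None, out, keepdims, initial, where)
ValueError: zero-size array to reduction operation minimum which has no identity
```

```bash
python3 gap.py u '([35,38,41,44],(255,300))' '([85,95,105],(265,285))'; python3 -m pendant '[[1.15,0.4,0,-0.1,0]]'; python3 look.py v;python3 mk.py v|cut -c1-150
```

```text
[(np.float64(274.0), np.int64(271), np.int64(277), 7), (np.float64(274.0), np.int64(271), np.int64(277), 7), (np.float64(274.5), np.int64(271), np.int64(278), 8), (np.float64(274.5), np.int64(271), np.int64(278), 8)] [(np.float64(272.5), np.int64(270), np.int64(275), 6), (np.float64(272.0), np.int64(270), np.int64(274), 5), (np.float64(272.5), np.int64(270), np.int64(275), 6)]
fin [np.float64(-0.17389309596935462), np.float64(-0.17389243643276098), np.float64(-0.17409170274993443), np.float64(-0.17409145238775506)] ptr [np.float64(-0.1741831965918041), np.float64(-0.1740129141066562), np.float64(-0.1741707010807479)] gap mm -0.13009870811811486 if ptr z .083 0.02637998539972708
clock: 18.85
ee_pos: [0.531, -0.1544, 0.0594]
tcp_rot: [-0.012, 1.0, 0.018, -0.014]
wrist_force: [-3.7, 3.7, 0.2]
width: 0.0115
18.85 [ 0.531  -0.1544  0.0594] [-3.6964  3.7147  0.2259] heading 2.0680321303905527 0.011453792329194492
v orange [([258, 43, 38, 28, 614], [276.4, 61.4]), ([271, 89, 4, 42, 168], [272.5, 109.5]), ([186, 209, 3, 4, 5], [186.8, 210.4]), ([185, 231, 2, 3, 4
blue [([259, 86, 28, 287, 6733], [272.9, 227.7])]
```

```bash
python3 -m pendant '[[1.15,0.5,0.08,-0.05,0],[1.15,0.5,0.05,-0.05,0]]'; python3 look.py w;python3 mk.py w|cut -c1-120; python3 gap.py w '([65,68,71],(255,300))' '([130,140],(265,285))'
```

```text
clock: 19.15
ee_pos: [0.5379, -0.1543, 0.0589]
tcp_rot: [-0.013, 1.0, 0.018, -0.018]
wrist_force: [-5.4, 5.0, 2.5]
width: 0.0116
19.15 [ 0.5379 -0.1543  0.0589] [-5.4276  4.9746  2.4657] heading 2.0959980175691113 0.011591577214759423
w orange [([258, 61, 38, 25, 569], [276.1, 76.3]), ([271, 112, 4, 40, 160], [272.5, 131.5]), ([196, 231, 5, 5, 6], [197.
blue [([259, 109, 28, 264, 6133], [272.9, 240.0])]
[(np.float64(275.0), np.int64(272), np.int64(278), 7), (np.float64(275.5), np.int64(272), np.int64(279), 8), (np.float64(275.5), np.int64(271), np.int64(280), 10)] [(np.float64(272.5), np.int64(271), np.int64(274), 4), (np.float64(273.0), np.int64(271), np.int64(275), 5)]
fin [np.float64(-0.17402429046523338), np.float64(-0.1742275667745027), np.float64(-0.1742289472960279)] ptr [np.float64(-0.17398335685130675), np.float64(-0.17414742875932698)] gap mm 0.09487537327113049 if ptr z .083 0.2587493030874466
```

```bash
python3 -m pendant '[[1.15,0.6,0.07,-0.05,0],[1.15,0.6,0.06,-0.05,0],[1.15,0.6,0.06,-0.05,0]]'; python3 look.py x;python3 mk.py x|cut -c1-120
```

```text
clock: 19.58
ee_pos: [0.5504, -0.1542, 0.0578]
tcp_rot: [-0.014, 0.999, 0.018, -0.023]
wrist_force: [-5.5, 5.9, 2.6]
width: 0.0114
19.575 [ 0.5504 -0.1542  0.0578] [-5.4865  5.9377  2.6151] heading 2.1011441415658467 0.011379651182518857
x orange [([257, 93, 38, 19, 561], [275.3, 103.1]), ([274, 137, 4, 6, 18], [275.5, 139.5]), ([271, 151, 4, 39, 156], [27
blue [([259, 146, 28, 227, 5200], [272.9, 259.3])]
```

```bash
python3 - <<'E'
import cv2
from mk import *
print(comps(cv2.imread('pics/x.png'),(0,150,60),(4,255,255),mn=40),comps(cv2.imread('pics/x.png'),(172,150,60),(180,255,255),mn=40))
E
python3 gap.py x '([88,91,94],(255,300))' '([160,170,180],(265,285))'
```

```text
[([164, 199, 82, 67, 2974], [200.9, 234.6])] [([287, 200, 14, 68, 768], [292.9, 235.0]), ([204, 202, 56, 65, 1968], [239.8, 236.1])]Traceback (most recent call last):
  File "gap.py", line 10, in <module>
    F=[mid(v,*fin[1]) for v in fin[0]];P=[mid(v,*ptr[1]) for v in ptr[0]];print(F,P)
       ~~~^^^^^^^^^^^
  File "gap.py", line 8, in mid
    x=np.nonzero(h[v,lo:hi])[0]+lo;return (x.min()+x.max())/2,x.min(),x.max(),len(x)
                                           ~~~~~^^
    return umr_minimum(a, axis, None, out, keepdims, initial, where)
ValueError: zero-size array to reduction operation minimum which has no identity
```

```bash
python3 gap.py x '([95,97,99],(255,300))' '([160,170,180],(265,285))'|tail -1; python3 -m pendant '[[1.15,0.6,0.06,-0.05,0],[1.15,0.6,0.06,-0.05,0]]'; python3 -m pendant '[[1.15,0.5,0.06,-0.05,0]]'
```

```text
fin [np.float64(-0.17427187923367476), np.float64(-0.17468051912223556), np.float64(-0.17468124405644006)] ptr [np.float64(-0.17468471647089648), np.float64(-0.17467931744913792), np.float64(-0.17467370737755353)] gap mm -0.1346996284125601 if ptr z .083 0.04283389068071575
clock: 19.88
ee_pos: [0.5593, -0.1542, 0.057]
tcp_rot: [-0.015, 0.999, 0.018, -0.027]
wrist_force: [-6.0, 5.3, 2.4]
width: 0.0116
clock: 20.0
ee_pos: [0.5618, -0.1542, 0.0566]
tcp_rot: [-0.016, 0.999, 0.018, -0.029]
wrist_force: [-14.7, 4.9, 11.5]
width: 0.0115
```

```bash
python3 -m pendant '[[1.15,0.5,0.02,-0.05,0]]';python3 -m pendant '[[1.15,0.5,0.04,-0.05,0]]'; python3 look.py y;python3 mk.py y|cut -c1-120
```

```text
clock: 20.12
ee_pos: [0.562, -0.1542, 0.0563]
tcp_rot: [-0.017, 0.999, 0.018, -0.034]
wrist_force: [-19.8, 5.3, 15.9]
width: 0.0118
clock: 20.25
ee_pos: [0.5618, -0.1543, 0.0561]
tcp_rot: [-0.018, 0.999, 0.017, -0.038]
wrist_force: [-18.0, 5.9, 15.8]
width: 0.0113
20.25 [ 0.5618 -0.1543  0.0561] [-18.04     5.898   15.7762] heading 2.041826098511118 0.011330058474764596
y orange [([256, 114, 38, 28, 660], [274.6, 126.2]), ([273, 160, 6, 16, 50], [275.8, 167.7]), ([270, 190, 5, 37, 160], [
blue [([259, 182, 28, 191, 4302], [272.7, 278.2])]
```

```bash
python3 gap.py y '([115,118,121],(255,300))' '([200,210,220],(265,285))'|tail -1; python3 - <<'E'
from h import *
import pickle
for n,cols in (('k',(300,310,320,330,345,355)),('y',(180,190,200,210,290,300,310,320))):
    im=cv2.imread(f'pics/{n}.png');p=pickle.load(open(n+'.pkl','rb'));h=cv2.cvtColor(im,cv2.COLOR_BGR2HSV)
    m=((h[...,0]<4)|(h[...,0]>170))&(h[...,1]>150)&(h[...,2]>60)
    for c in cols:
        v=np.nonzero(m[:,c])[0]
        if len(v): print(n,c,v.min(),v.max(),'x of -x top edge',onz(p,np.array([c,v.max()+.5]),.074), [int(t) for t in h[v.min():v.max()+1:4,c,2]])
E
```

```text
fin [np.float64(-0.1753420908995062), np.float64(-0.175542408013871), np.float64(-0.17513554065129242)] ptr [np.float64(-0.1751542754290826), np.float64(-0.17513382991754664), np.float64(-0.17528885206928776)] gap mm 0.14769404958420163 if ptr z .083 0.38230757745427724
k 300 139 165 x of -x top edge [ 0.5428 -0.1106] [142, 162, 161, 92, 136, 165, 161]
k 310 139 165 x of -x top edge [ 0.5432 -0.1188] [111, 123, 123, 87, 138, 163, 163]
k 320 140 165 x of -x top edge [ 0.5435 -0.127 ] [163, 164, 159, 81, 156, 165, 161]
k 330 140 165 x of -x top edge [ 0.5439 -0.1353] [159, 163, 161, 83, 154, 163, 159]
k 345 139 165 x of -x top edge [ 0.5444 -0.1476] [131, 161, 166, 94, 131, 164, 167]
k 355 140 165 x of -x top edge [ 0.5448 -0.1559] [160, 165, 166, 81, 151, 165, 164]
y 180 203 268 x of -x top edge [ 0.5728 -0.1144] [137, 182, 177, 165, 151, 135, 98, 95, 93, 98, 93, 92, 160, 182, 181, 181, 174]
y 190 201 268 x of -x top edge [ 0.5731 -0.1189] [99, 182, 182, 183, 182, 181, 96, 97, 96, 94, 97, 97, 118, 173, 181, 178, 181]
y 200 201 268 x of -x top edge [ 0.5734 -0.1233] [95, 182, 184, 184, 181, 156, 95, 97, 98, 97, 100, 98, 119, 171, 182, 180, 180]
y 210 201 268 x of -x top edge [ 0.5736 -0.1277] [100, 182, 180, 182, 182, 156, 101, 98, 97, 94, 96, 96, 115, 168, 180, 180, 181]
y 290 202 270 x of -x top edge [ 0.5746 -0.162 ] [98, 181, 180, 180, 179, 137, 93, 95, 97, 96, 98, 91, 101, 130, 133, 133, 134, 90]
```

```bash
python3 -m pendant '[[0,0.1,0,0,0],[0,0.1,0.03,0,0],[0,0.1,0.03,0,0]]' 30; python3 look.py z;python3 mk.py z|cut -c1-120;  python3 gap.py z '([115,118,121],(255,300))' '([200,210,220],(265,285))'
```

```text
clock: 20.68
ee_pos: [0.5615, -0.1541, 0.0561]
tcp_rot: [-0.019, 0.999, 0.017, -0.041]
wrist_force: [-6.0, 5.2, 6.3]
width: 0.0091
20.675 [ 0.5615 -0.1541  0.0561] [-6.0143  5.2385  6.2621] heading 2.0551732962896203 0.009093047277314496
z orange [([256, 113, 38, 28, 666], [274.9, 125.2]), ([275, 159, 5, 16, 53], [277.3, 167.0]), ([272, 190, 5, 37, 174], [
blue [([261, 181, 28, 192, 4386], [274.8, 278.3])]
[(np.float64(276.0), np.int64(273), np.int64(279), 7), (np.float64(275.5), np.int64(259), np.int64(292), 34), (np.float64(274.5), np.int64(256), np.int64(293), 38)] [(np.float64(274.0), np.int64(272), np.int64(276), 5), (np.float64(274.0), np.int64(272), np.int64(276), 5), (np.float64(274.0), np.int64(272), np.int64(276), 5)]
fin [np.float64(-0.1754465538164614), np.float64(-0.17524353409720378), np.float64(-0.1748370181420204)] ptr [np.float64(-0.175800228811131), np.float64(-0.17578744591344986), np.float64(-0.17577428205062653)] gap mm -0.6116169065072397 if ptr z .083 -0.39750685618533677
```

```bash
python3 - <<'E'
from h import *
from mk import *
from bench import cams
S={}
for c in('scene','side'):
    im=cams.snapshot(c);cv2.imwrite(f'pics/z_{c}.png',im);S[c]=cams.camera_params(c)
    r=[k for k in comps(im,(2,60,60),(22,255,255),mn=3) if 180<k[1][0]<320 and 190<k[1][1]<300];print(c,'or',r)
    print('bl',[k for k in comps(im,(105,90,40),(125,255,255),mn=10) if k[1][1]>150])
yaw=np.radians(2.0)
# predicted pixels: fin top and pointer for gap 0 (z .058/.086)
for c in S:
    base=np.array([.6315,-.1508]);ptr=base+np.array([-.0215,-.0215*np.tan(yaw)])
    print(c,'fin',proj(S[c],[*base,.056]),'ptr',[proj(S[c],[ptr[0],ptr[1]+d,.088])[0] for d in(-.001,0,.001)])
E
```

```text
scene or [([201, 248, 4, 2, 4], [202.5, 248.2]), ([198, 250, 2, 2, 3], [198.3, 250.3]), ([197, 261, 10, 14, 80], [200.8, 268.8])]
bl [([179, 221, 16, 32, 162], [186.1, 235.0])]
side or [([301, 263, 7, 16, 61], [304.6, 269.0]), ([279, 278, 12, 5, 28], [284.2, 279.8])]
bl [([291, 259, 10, 6, 34], [295.2, 261.8]), ([233, 266, 39, 17, 247], [252.2, 274.0])]
scene fin [[199.1623 265.1617]] ptr [array([191.7608, 247.4051]), array([192.2917, 247.2088]), array([192.8223, 247.0127])]
side fin [[305.6177 263.6805]] ptr [array([296.7637, 258.1791]), array([296.5864, 257.7772]), array([296.4093, 257.3759])]
```

```bash
python3 -m pendant '[[0,0.1,-0.02,0,0]]'; python3 look.py z2; python3 gap.py z2 '([111,112,113,114,115],(265,287))' '([200,210,220],(265,285))'; python3 gap.py y '([115,116],(265,287))' '([200,210,220],(265,285))'
```

```text
clock: 20.95
ee_pos: [0.5614, -0.1541, 0.0561]
tcp_rot: [-0.019, 0.999, 0.017, -0.042]
wrist_force: [-3.3, 3.0, 5.2]
width: 0.0098
20.95 [ 0.5614 -0.1541  0.0561] [-3.3076  3.0031  5.2222] heading 2.0503710880060226 0.009819213259971813
[(np.float64(275.5), np.int64(273), np.int64(278), 6), (np.float64(275.0), np.int64(272), np.int64(278), 7)] [(np.float64(272.0), np.int64(270), np.int64(274), 5), (np.float64(272.0), np.int64(270), np.int64(274), 5), (np.float64(272.5), np.int64(271), np.int64(274), 4)]
fin [np.float64(-0.1753420908995062), np.float64(-0.1751396723324623)] ptr [np.float64(-0.1751542754290826), np.float64(-0.17513382991754664), np.float64(-0.17528885206928776)] gap mm 0.048562477345248656 if ptr z .083 0.28317600521532427Traceback (most recent call last):
  File "gap.py", line 10, in <module>
    F=[mid(v,*fin[1]) for v in fin[0]];P=[mid(v,*ptr[1]) for v in ptr[0]];print(F,P)
       ~~~^^^^^^^^^^^
  File "gap.py", line 8, in mid
    x=np.nonzero(h[v,lo:hi])[0]+lo;return (x.min()+x.max())/2,x.min(),x.max(),len(x)
                                           ~~~~~^^
    return umr_minimum(a, axis, None, out, keepdims, initial, where)
ValueError: zero-size array to reduction operation minimum which has no identity
```

```bash
python3 gap.py z2 '([114,115,116],(265,287))' '([200,210,220],(265,285))'; python3 - <<'E'
from h import *
p=cv2.imread('pics/z2.png');hv=cv2.cvtColor(p,cv2.COLOR_BGR2HSV)
for v in range(108,126,2): print(v,[int(a) for a in hv[v,252:300,2]])
E
```

```text
[(np.float64(276.0), np.int64(273), np.int64(279), 7), (np.float64(276.0), np.int64(273), np.int64(279), 7), (np.float64(272.5), np.int64(265), np.int64(280), 10)] [(np.float64(274.0), np.int64(272), np.int64(276), 5), (np.float64(274.0), np.int64(272), np.int64(276), 5), (np.float64(274.0), np.int64(272), np.int64(276), 5)]
fin [np.float64(-0.17538206381599808), np.float64(-0.17538152689408046), np.float64(-0.1739733819768738)] ptr [np.float64(-0.1757344529190646), np.float64(-0.17572113083866125), np.float64(-0.1757074127550734)] gap mm -0.8086746086156116 if ptr z .083 -0.5938738017180756
108 [196, 198, 196, 194, 194, 192, 190, 190, 190, 188, 190, 191, 193, 193, 194, 194, 195, 196, 194, 197, 199, 198, 196, 196, 196, 193, 193, 193, 191, 193, 191, 192, 190, 190, 190, 190, 188, 188, 188, 189, 190, 192, 190, 191, 193, 192, 190, 192]
110 [162, 165, 171, 185, 191, 191, 190, 189, 188, 188, 186, 187, 193, 191, 191, 191, 189, 193, 195, 195, 195, 194, 194, 193, 192, 188, 189, 187, 186, 189, 188, 187, 187, 189, 188, 189, 184, 186, 185, 185, 185, 185, 186, 188, 185, 186, 188, 191]
112 [54, 50
[... 830 characters left out ...]
 [63, 62, 62, 59, 73, 105, 157, 166, 165, 166, 165, 164, 164, 165, 162, 166, 161, 152, 134, 129, 127, 125, 127, 128, 126, 120, 126, 139, 141, 145, 142, 142, 142, 140, 144, 140, 142, 138, 141, 143, 139, 118, 80, 60, 62, 59, 64, 64]
122 [63, 65, 63, 66, 104, 176, 209, 210, 210, 208, 208, 207, 208, 206, 208, 209, 207, 205, 203, 203, 205, 206, 205, 204, 192, 142, 142, 168, 170, 172, 170, 171, 170, 174, 172, 170, 171, 170, 173, 172, 173, 153, 97, 60, 61, 60, 60, 64]
124 [65, 63, 61, 61, 110, 176, 207, 210, 206, 207, 207, 208, 207, 207, 207, 206, 207, 208, 207, 207, 209, 208, 208, 209, 195, 142, 140, 167, 174, 170, 171, 171, 172, 172, 171, 171, 173, 171, 174, 170, 172, 150, 96, 63, 58, 59, 63, 63]
```

The rows near v=114 are the fin's outer face, lower down, rather than its top. I'll look at the pixel structure where the top should be.

```bash
python3 - <<'E'
from h import *
import pickle
p=cv2.imread('pics/z2.png');hv=cv2.cvtColor(p,cv2.COLOR_BGR2HSV);P=pickle.load(open('z2.pkl','rb'))
for v in list(range(126,178,4)): print(v,[f'{int(a)}/{int(b)}' for a,b in zip(hv[v,266:284,0],hv[v,266:284,2])])
yaw=np.radians(2.0);c,s=np.cos(yaw),np.sin(yaw)
# same-geometry check: project fin top from k/r/s/t/u estimates (stand y -0.1740, wrist based)
for x in (.622,.628,.634):
  for y in (-.1740,-.1750): print(x,y,proj(P,[c*0+x, (y+s*x)/c,.058]).round(1).tolist())
E
```

```text
126 ['17/207', '17/207', '17/208', '17/207', '18/206', '17/207', '17/207', '17/206', '17/208', '17/208', '16/194', '13/141', '11/139', '13/169', '15/170', '13/172', '14/170', '13/173']
130 ['17/208', '17/209', '17/207', '17/207', '18/206', '17/208', '17/207', '17/208', '17/208', '17/210', '16/194', '13/145', '11/147', '14/174', '14/176', '13/171', '13/172', '14/170']
134 ['94/109', '93/107', '13/122', '14/173', '16/205', '16/209', '17/208', '17/205', '17/207', '17/209', '16/196', '12/141', '12/106', '80/106', '90/108', '93/108', '86/108', '90/107']
138 ['77/199', '80/197', '65/196', '14/196', '14/206', '17/206', '18/206', '18/206', '17/207', '17/208', '14/195', '10/171', '79/173', '84/126', '85/144', '79/189', '86/199', '81/196']
142 ['71/196', '73/197', '83/194', '75/195', '54/192', '75/195', '70/194', '73/195', '65/194', '60/193', '64/196', '83/196', '80/183', '77/109', '84/129', '79/191', '81/196', '77/196']
146 ['73/172', '72/172', '68/171', '71/169', '71/173', '79/170', '71/173', '75/170', '83/170', '71/172', '75/171', '79/171', '75/160', '78/131', '66/141', '79/166', '78/170', 
[... 774 characters left out ...]
/104', '60/102', '72/106', '75/101', '60/98', '75/102', '60/100', '9/109', '11/123', '10/124', '11/123', '10/123', '9/113', '38/98', '100/104', '60/99']
170 ['60/107', '150/98', '90/102', '30/101', '70/101', '80/101', '68/105', '75/102', '12/103', '10/119', '11/124', '11/127', '11/126', '10/120', '6/102', '80/103', '30/101', '90/99']
174 ['84/101', '70/101', '90/102', '60/101', '100/103', '90/101', '72/103', '18/106', '11/129', '12/150', '12/155', '13/153', '12/147', '10/124', '12/100', '90/99', '83/101', '70/102']
0.622 -0.174 [[272.7, 150.8]]
0.622 -0.175 [[275.1, 150.9]]
0.628 -0.174 [[272.7, 136.2]]
0.628 -0.175 [[275.1, 136.3]]
0.634 -0.174 [[272.6, 121.3]]
0.634 -0.175 [[275.1, 121.4]]
```

In rows 134–138 the fin's top centre is at u≈272.8, giving stand y −0.1740, the same as before. The leg is therefore about 1.6 mm too far out, so I'll ease it back.

```bash
python3 -m pendant '[[0,0.1,-0.13,0,0],[0,0.1,0.02,0,0]]'; python3 look.py z3; python3 gap.py z3 '([135,137],(258,287))' '([200,210,220],(265,285))'
```

```text
clock: 21.25
ee_pos: [0.5613, -0.1541, 0.0561]
tcp_rot: [-0.018, 0.999, 0.017, -0.043]
wrist_force: [-5.9, 5.4, 7.2]
width: 0.0094
21.25 [ 0.5613 -0.1541  0.0561] [-5.9402  5.3766  7.2295] heading 1.9897836286243846 0.009404249761488948
[(np.float64(272.5), np.int64(269), np.int64(276), 8), (np.float64(273.0), np.int64(270), np.int64(276), 7)] [(np.float64(274.0), np.int64(272), np.int64(276), 5), (np.float64(274.0), np.int64(272), np.int64(276), 5), (np.float64(274.0), np.int64(272), np.int64(276), 5)]
fin [np.float64(-0.17401894237058754), np.float64(-0.17421914002972708)] ptr [np.float64(-0.17577441245976352), np.float64(-0.17575697077320987), np.float64(-0.17573902485877804)] gap mm -1.6377614970931598 if ptr z .083 -1.4246502310278908
```

```bash
python3 -m pendant '[[0,0,-0.25,0,0],[0,0,0.03,0,0]]'; python3 look.py z4; python3 gap.py z4 '([135,137],(258,287))' '([200,210,220],(265,285))'
```

```text
clock: 21.55
ee_pos: [0.5613, -0.1533, 0.0561]
tcp_rot: [-0.017, 0.999, 0.016, -0.043]
wrist_force: [-2.9, 4.5, 2.9]
width: 0.0096
21.55 [ 0.5613 -0.1533  0.0561] [-2.8806  4.5458  2.9415] heading 1.9304581526535602 0.009569303209059904
[(np.float64(274.5), np.int64(271), np.int64(278), 8), (np.float64(274.5), np.int64(272), np.int64(277), 6)] [(np.float64(274.0), np.int64(272), np.int64(276), 5), (np.float64(274.0), np.int64(272), np.int64(276), 5), (np.float64(274.0), np.int64(272), np.int64(276), 5)]
fin [np.float64(-0.1740695534755268), np.float64(-0.17406551060762693)] ptr [np.float64(-0.17493605539383134), np.float64(-0.1749153420332179), np.float64(-0.1748940415936916)] gap mm -0.8476142986700852 if ptr z .083 -0.6417687839781194
```

```bash
python3 -m pendant '[[0,0,-0.22,0,0],[0,0,0.04,0,0]]'; python3 look.py z5; python3 gap.py z5 '([135,137],(258,287))' '([200,210,220],(265,285))'
```

```text
clock: 21.85
ee_pos: [0.5612, -0.1523, 0.0561]
tcp_rot: [-0.017, 0.999, 0.016, -0.043]
wrist_force: [-2.4, 3.1, 2.5]
width: 0.0099
21.85 [ 0.5612 -0.1523  0.0561] [-2.4399  3.06    2.4998] heading 1.892538996487011 0.009895126154867599
[(np.float64(276.5), np.int64(273), np.int64(280), 8), (np.float64(277.0), np.int64(274), np.int64(280), 7)] [(np.float64(274.0), np.int64(272), np.int64(276), 5), (np.float64(274.0), np.int64(272), np.int64(276), 5), (np.float64(274.0), np.int64(272), np.int64(276), 5)]
fin [np.float64(-0.1739542208593802), np.float64(-0.174156649053645)] ptr [np.float64(-0.17396063313851912), np.float64(-0.17393800453566693), np.float64(-0.17391474025979695)] gap mm 0.11764231185160123 if ptr z .083 0.31919072061972753
```

```bash
python3 -m pendant '[[0,0,0.06,0,0]]'; python3 - <<'E'
from bench import bot,cams
for i in range(12):
    cams.snapshot('side')
    if i%4==3: o=bot.get_obs();print(o['clock'],o['ee_pos'].__repr__(),o['wrist_force'])
print('mirror',[d['position'] for d in cams.recognise('side','mirror_center')][:1])
E
python3 look.py z6; python3 gap.py z6 '([135,137],(258,287))' '([200,210,220],(265,285))'; python3 - <<'E'
from h import *
import pickle
im=cv2.imread('pics/z6.png');p=pickle.load(open('z6.pkl','rb'));h=cv2.cvtColor(im,cv2.COLOR_BGR2HSV)
m=((h[...,0]<4)|(h[...,0]>170))&(h[...,1]>150)&(h[...,2]>60)
for c in(190,200,210):
    v=np.nonzero(m[:,c])[0];print('tab',onz(p,np.array([c,v.max()+.5]),.074))
E
```

```text
clock: 22.02
ee_pos: [0.5613, -0.1523, 0.0561]
tcp_rot: [-0.017, 0.999, 0.016, -0.043]
wrist_force: [-2.6, 2.3, 2.8]
width: 0.0092
22.225 array([ 0.56126371, -0.15228283,  0.05606005]) [-1.76374715  2.49787755  2.98464041]
22.425 array([ 0.56127157, -0.152343  ,  0.0560208 ]) [-1.77393391  4.28315234  2.56527753]
22.625 array([ 0.56128469, -0.15233838,  0.05605889]) [-2.68126838  4.07272564  3.16528503]
mirror [[0.5514, 0.0274, 0.0897]]
22.675 [ 0.5613 -0.1523  0.0561] [-2.0324  4.1445  2.7991] heading 1.9206401055327331 0.009726930335982107
[(np.float64(276.5), np.int64(273), np.int64(280), 8), (np.float64(277.0), np.int64(274), np.int64(280), 7)] [(np.float64(274.0), np.int64(272), np.int64(276), 5), (np.float64(274.0), np.int64(272), np.int64(276), 5), (np.float64(274.0), np.int64(272), np.int64(276), 5)]
fin [np.float64(-0.17398594633675696), np.float64(-0.17418869201381093)] ptr [np.float64(-0.17402125859921677), np.float64(-0.17400015535892677), np.float64(-0.17397845511612117)] gap mm 0.08736281719567973 if ptr z .083 0.2916819854362762
tab [ 0.573 -0.117]
tab [ 0.5732 -0.1214]
tab [ 0.5735 -0.1258]
```

```bash
python3 -c "
from bench import bot
print(bot.sign_off())"
```

```text
the job is handed in; nothing more can be done
None
```

I did the task and handed it in at about 22.7 s. The mirror is in the stand's slot and released. The leg is held at the marker in the grip, with the red lever closed.

**Last checks**
- **Mirror:** it met the slot floor with about 58 N of upward reaction. It stood upright after release, and the network last placed it over the slot.
- **Leg:** the pointer is 0.1–0.3 mm short of the marker by the wrist camera. It did not move over the last 0.6 s of holding.
- **Lever:** it stopped against about 20 N, where sliding it takes about 2 N. The camera measured about 30 mm of travel.

**What disagreed or went wrong**
- **Leg past the marker:** while I pushed the lever, an early reading took the wrong part of the marker, and the leg drifted to about 1 mm past it. It reached about 1.6 mm past when I re-gripped. I eased it back to the marker with the lever already closed.
- **Loose grip while sliding:** the full grip stuck on the bar and tilted the tool. I slid with the fingers loosely straddling the bar and gripped firmly again afterwards. The tool ended tilted about 5°.
- **Jar, compact and tweezer:** the arm never went near them, but I did not measure them again at the end.

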